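Feel out the softest spring mount and push its tag down

TASK

Three spring mounts for an instrument stand in a row; with the fingertips, press their round pads down at least half way, one after another from left to right as the robot sees them, to feel which spring is softest. Then push the tag of the softest mount fully down and take the hand away. Only touch and press: leave the other two tags up, the mounts standing where they are, and everything else alone.

Things in the scene. Friction and masses are not known exactly. Their poses are not given: they have to be found in the camera images.
- mount_a: Loose spring mount, 0.85 kg: aluminium plate 134x66x10 mm, a round pad on a coil spring near one end, a tag near the other. The three look alike; their springs differ, and which stands left, middle or right changes with each start. Origin on the worktop under the pad's centre, z up, +x to the tag (away from the robot within 0.3 rad). Plate: x -37 to +97 mm, y +-33 mm.
- pad_a_top (a point): Centre of the flat top of mount_a's pad, a black rubber-faced disc 49 mm across; 55 mm above the worktop when free, moves with the pad. It springs straight down up to 12 mm and comes back when let go. Pressed 8 mm, the three push back with about 2, 5 and 10.5 N, bottomed 3, 7.5 and 15 N, in unknown order.
- pad_a (a joint): How far mount_a's pad is pressed down, m: 0 free (the softest spring alone settles by about 0.15 mm), 0.012 bottomed.
- tag_a_top (a point): Centre of the top of mount_a's tag: grey bar 18 mm (mount x) by 42 mm (mount y), 6 mm thick, on a steel blade in a guide block, 70 mm along +x from the pad. Top 62 mm above the worktop when up, 44 mm fully down (bar resting on the block). Slides straight down with about 5 N of friction and stays where it is left.
- tag_a (a joint): How far mount_a's tag is pushed down, m: 0 up, 0.018 fully down.
- mount_b: Loose spring mount, 0.85 kg: aluminium plate 134x66x10 mm, a round pad on a coil spring near one end, a tag near the other. The three look alike; their springs differ, and which stands left, middle or right changes with each start. Origin on the worktop under the pad's centre, z up, +x to the tag (away from the robot within 0.3 rad). Plate: x -37 to +97 mm, y +-33 mm.
- pad_b_top (a point): Centre of the flat top of mount_b's pad, a black rubber-faced disc 49 mm across; 55 mm above the worktop when free, moves with the pad. It springs straight down up to 12 mm and comes back when let go. Pressed 8 mm, the three push back with about 2, 5 and 10.5 N, bottomed 3, 7.5 and 15 N, in unknown order.
- pad_b (a joint): How far mount_b's pad is pressed down, m: 0 free (the softest spring alone settles by about 0.15 mm), 0.012 bottomed.
- tag_b_top (a point): Centre of the top of mount_b's tag: grey bar 18 mm (mount x) by 42 mm (mount y), 6 mm thick, on a steel blade in a guide block, 70 mm along +x from the pad. Top 62 mm above the worktop when up, 44 mm fully down (bar resting on the block). Slides straight down with about 5 N of friction and stays where it is left.
- tag_b (a joint): How far mount_b's tag is pushed down, m: 0 up, 0.018 fully down.
- mount_c: Loose spring mount, 0.85 kg: aluminium plate 134x66x10 mm, a round pad on a coil spring near one end, a tag near the other. The three look alike; their springs differ, and which stands left, middle or right changes with each start. Origin on the worktop under the pad's centre, z up, +x to the tag (away from the robot within 0.3 rad). Plate: x -37 to +97 mm, y +-33 mm.
- pad_c_top (a point): Centre of the flat top of mount_c's pad, a black rubber-faced disc 49 mm across; 55 mm above the worktop when free, moves with the pad. It springs straight down up to 12 mm and comes back when let go. Pressed 8 mm, the three push back with about 2, 5 and 10.5 N, bottomed 3, 7.5 and 15 N, in unknown order.
- pad_c (a joint): How far mount_c's pad is pressed down, m: 0 free (the softest spring alone settles by about 0.15 mm), 0.012 bottomed.
- tag_c_top (a point): Centre of the top of mount_c's tag: grey bar 18 mm (mount x) by 42 mm (mount y), 6 mm thick, on a steel blade in a guide block, 70 mm along +x from the pad. Top 62 mm above the worktop when up, 44 mm fully down (bar resting on the block). Slides straight down with about 5 N of friction and stays where it is left.
- tag_c (a joint): How far mount_c's tag is pushed down, m: 0 up, 0.018 fully down.
- jar: Small jar with an orange screw cap, 41 mm across, 53 mm high, standing between the left and middle mounts. A bystander, to be left alone. Origin at the centre of its underside, z up.
- cap: Loose white bottle cap, 40 mm across, 19 mm high, lying between the middle and right mounts. A bystander, to be left alone. Origin at the centre of its underside, z up.
- beaker: Glass beaker, 76 mm across, 85 mm high, to the left of the mounts. A bystander, to be left alone. Origin at the centre of its underside, z up.
- dropper_bottle: White reagent bottle, 50 mm across, 100 mm high, at the right front. A bystander, to be left alone. Origin at the centre of its underside, z up.

How it is judged:
By the outcome, as a careful person would: the job done as asked, in the order asked, and still so for the second after the job is handed in, with the robot touching nothing.
It also fails if it takes over 51 s, if anything falls off the work surface, if the arm or the gripper's body presses on something with over 40 N, if the wrist force passes 120 N, or if a joint passes its speed limit or range.

ROBOT

A 7-joint arm with a two-finger parallel gripper is mounted at the origin on a cart in front of the work surface, level with it; the furniture and walls round the work are solid. World frame = base frame: x ahead of the robot, y to its left, z up, the work surface at z = 0. Lengths are in mm, angles in rad, forces in N, time in s.
With the tool pointing down it reaches from about 425 to 925 mm from the base axis. Payload 6.8 kg.
Tool frame: the origin (TCP) lies between the finger pads; the fingertips stand 25 mm ahead of it and the grasp point (between the pads) lies 6 mm ahead of it (nose_length is the distance from the TCP to the fingertips, in mm); z points along the fingers, x is the direction in which the jaws open and shut, and the axes are right-handed (so a half turn about z gives the same grasp; the last joint's range is limited). The gripper opens to 88 mm and grips with 3 to 60 N. Pads are 20 mm wide; open, the fingers measure 115 mm over their backs; the gripper's body (75 mm by 178 mm) begins 61 mm behind the grasp point.
Start: joints at [1.146, 0.477, 0.022, 1.555, -0.011, 1.109, -0.083], TCP at [210.29, -641.424, 247.664] pointing down, gripper open.
Joint ranges: [-2.96, 2.96], [-0.34, 2.1], [-1.41, 1.46], [0.24, 2.44], [-1.37, 4.51], [0.17, 1.92], [-2.96, 2.96]. Speed limits (rad/s): [2.39, 2.39, 3.14, 3.14, 3.14, 3.14, 3.14].

INTERFACE

Orientations are given as a unit quaternion [w, x, y, z].
In Python, from station import get_state, capture, sign_off, nose_length gives the robot as it stands. The module is installed in compiled form; this text tells all that it offers.
- The arm moves only by the shell command python3 -m inch 'ROWS' [FORCE]. ROWS is JSON, a list of rows, each an object with "slide": the shift along the tool's x, y, z in mm, a list of three; "rotation": the turn, a rotation vector about the tool's x, y, z in rad, a list of three; "jaw": the opening, from 0 (shut) to 1 (fully open). A call has 1 to 20 rows; each row is the pose to reach, as a shift and turn from the pose commanded when the call began, along the tool's axes at that moment; what a row does not reach only later rows make up. A row lasts 1/8 s, in which the tool goes at most 62.5 mm and 10.7 degrees, less where a joint would pass 70% of its speed; a pose out of reach is approached as far as the arm can. A call with a gripper value outside its range is refused whole. The fingers move at their own pace and stop on an object; FORCE is the grip in N (left out, the last holds). Time passes only in rows, so rows that repeat a pose let the fingers close. It gives the time, the measured TCP pose, the force and the opening at its end, in the units of the state.
- get_state(): the state, without advancing time (a new reading comes with each control period).
- capture(name): name is "scene" or "top" or "wrist"; returns a dict with "color" (420x560x3 uint8, red, green, blue), "z_map" (420x560 float32, mm along the optical axis (not along the pixel's ray), 0 where there is no reading), "K" (3x3 intrinsics, pixels), "world_to_cam" (4x4, takes a point from world to camera coordinates); the wrist camera has in their place "T_tool_cam" (4x4, takes a point from camera to tool coordinates, whose origin is the TCP and whose axes are the tool frame's). Camera axes: x right, y up, looking along -z (the intrinsics and any distortion apply to the point x, -y, -z); pixel columns grow to the right and rows downward; lengths in mm; the calibration is good to about 2 mm. A picture is of the moment at which its call begins: read the wrist's pose just before it.
- sign_off(): hands the job in, once; it reports no verdict.
The state is a dict: "clock": time; "joint_pos": joint angles; "joint_vel": joint speeds; "effort": joint torques, N m; "ee_pos": TCP position; "eef_rot": TCP orientation; "force": force on the tool from outside, world axes, zero at the start; "torque": the same for the moment, N m; "finger_gap": finger opening in mm.
Only numpy, scipy, OpenCV 4.12 (cv2) and the standard library are available. Lean on these libraries where they do the work, as an engineer would, in place of code of your own. Each camera call takes 0.05 s, during which the arm holds its last target. There are 200 camera calls.

## Working session

There is one attempt and no reset: what is moved stays moved. The work goes in short steps, Python scripts to look and compute and a shell command to move; the robot and the scene stay as the last step left them, time stands still between calls to the robot, and variables do not carry over. Pictures are saved under pics/ and viewed, about 8 in all and at most 12, crops included, and the job is handed in when it is done.

```bash
mkdir -p pics; python3 - <<'E'
from station import *
import cv2, numpy as np
s=get_state(); print({k:np.round(v,3) for k,v in s.items()}, nose_length if not callable(nose_length) else nose_length())
for n in("top","scene"):
    c=capture(n); cv2.imwrite(f"pics/{n}1.png",c["color"][:,:,::-1]); np.savez(f"{n}1.npz",**c); print(n,c["K"],c["world_to_cam"].round(3), [k for k in c])
E
```

```text
{'clock': np.float64(0.0), 'joint_pos': array([ 1.146,  0.478,  0.022,  1.556, -0.012,  1.109, -0.083]), 'joint_vel': array([ 0.001, -0.003, -0.001, -0.   ,  0.   ,  0.   , -0.001]), 'effort': array([-0.0000e+00, -5.8286e+01,  1.5350e+00, -2.7261e+01, -5.4000e-02,
        1.7000e-02,  0.0000e+00]), 'ee_pos': array([ 210.102, -640.893,  246.702]), 'eef_rot': array([-0.   ,  0.81 , -0.587, -0.001]), 'force': array([-0.367, -0.027,  1.001]), 'torque': array([-0.038,  0.001,  0.011]), 'finger_gap': np.float64(88.289)} 25.0
top [[397.70674962   0.         280.6052407 ]
 [  0.         397.70674962 213.18718974]
 [  0.           0.           1.        ]] [[-1.20000e-02 -1.00000e+00 -1.70000e-02  1.23305e+02]
 [ 9.84000e-01 -1.50000e-02  1.78000e-01 -4.62244e+02]
 [-1.78000e-01 -1.50000e-02  9.84000e-01 -8.80624e+02]
 [ 0.00000e+00  0.00000e+00  0.00000e+00  1.00000e+00]] ['color', 'z_map', 'K', 'world_to_cam']
scene [[466.85440696   0.         270.70402607]
 [  0.         466.85440696 201.80798173]
 [  0.           0.           1.        ]] [[-7.420000e-01 -6.710000e-01  4.000000e-03  3.909170e+02]
 [ 3.730000e-01 -4.070000e-01  8.340000e-01 -1.881590e+02]
 [-5.580000e-01  6.200000e-01  5.520000e-01 -1.112367e+03]
 [ 0.000000e+00  0.000000e+00  0.000000e+00  1.000000e+00]] ['color', 'z_map', 'K', 'world_to_cam']
```

View pics/top1.png

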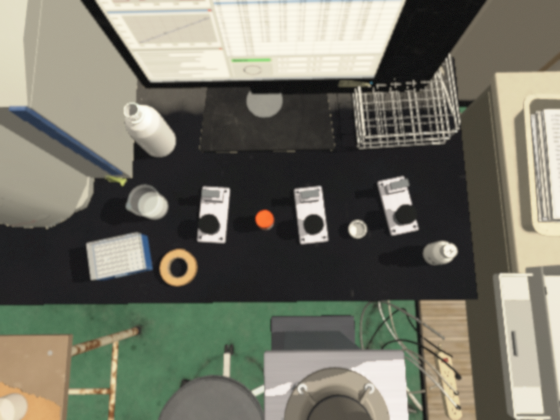

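The top view shows three mounts with white plates at about (212,215), (311,215) and (399,205). Their black pads are at (209,224), (313,224) and (403,215). The jar is at (265,219), the cap at (358,229), and the bottle at right front (440,252).

```bash
cat > h.py <<'E'
import numpy as np
def world(c):
    z=c["z_map"].astype(float);K=c["K"];v,u=np.mgrid[:z.shape[0],:z.shape[1]]
    p=np.stack([(u-K[0,2])/K[0,0]*z,-(v-K[1,2])/K[1,1]*z,-z,np.ones_like(z)],-1)
    T=np.linalg.inv(c["world_to_cam"]) if "world_to_cam" in c else c["T_world_cam"]
    return (p@T.T)[...,:3]
E
python3 - <<'E'
import numpy as np,cv2
from h import world
for n in("top",):
    c=np.load(n+"1.npz"); W=world(c); col=c["color"].astype(int)
    for nm,(u0,u1,v0,v1) in dict(L=(192,234,178,248),M=(290,333,178,248),R=(374,424,170,240)).items():
        w=W[v0:v1,u0:u1].reshape(-1,3); g=col[v0:v1,u0:u1].reshape(-1,3).mean(1); ok=c["z_map"][v0:v1,u0:u1].ravel()>0
        pad=ok&(g<60)&(abs(w[:,2]-55)<7); tag=ok&(w[:,2]>57)&(g>60); plate=ok&(w[:,2]>4)&(w[:,2]<16)&(g>120)
        for k,m in(("pad",pad),("tag",tag),("plate",plate)):
            q=w[m]; print(nm,k,m.sum(),np.median(q,0).round(1),((q.min(0)+q.max(0))/2).round(1),np.ptp(q,axis=0).round(1), cv2.minAreaRect(q[:,:2].astype(np.float32)))
    for p in[(265,219),(358,229),(150,203),(440,252),(178,268),(155,130)]: print(p,W[p[1],p[0]].round())
E
```

```text
L pad 280 [439.3 282.8  54.5] [440.6 284.3  54.9] [39.9 45.   9.3] ((440.64404296875, 284.3204040527344), (45.03544998168945, 39.82509231567383), 89.68304443359375)
L tag 143 [508.5 276.2  61.2] [469.2 278.   61.5] [97.3 41.5  8.9] ((468.9930419921875, 278.32275390625), (40.22882080078125, 97.54634094238281), 88.73440551757812)
L plate 863 [473.5 270.5   9.3] [470.5 279.9   9.8] [136.4  73.5  11.3] ((469.98406982421875, 281.02972412109375), (66.66453552246094, 133.86590576171875), 85.37108612060547)
M pad 253 [435.5  43.3  54.3] [434.9  43.1  54.2] [39.8 41.   8.8] ((435.2099609375, 43.60566329956055), (38.58329772949219, 41.064117431640625), 44.223941802978516)
M tag 140 [504.5  50.7  61.1] [472.4  49.7  61.8] [87.6 39.3  9.4] ((472.51336669921875, 47.205474853515625), (84.76566314697266, 40.39947509765625), 4.603332996368408)
M plate 899 [469.1  49.1   9.3] [465.7  45.7   9.8] [136.8  76.6  10.9] ((465.7540283203125, 45.61744689941406), (134.32867431640625, 66.22211456298828), 5.743681907653809)
R pad 295 [ 455.5 -168.9   53.9] [ 454.9 -168.7   54.3] [40.1 46.5  9.3] ((455.8104248046875, -168.943115234375), (39.07291793823242, 47.222801208496094), 8.454489707946777)
R tag 141 [ 524.  -155.5   61.4] [ 524.4 -155.7   61.1] [23.7 42.3  8. ] ((524.022705078125, -155.72509765625), (18.102741241455078, 42.40950012207031), 11.518906593322754)
R plate 871 [ 488.7 -154.4    9.3] [ 485.7 -164.    10. ] [140.6  87.7  11.5] ((485.2152099609375, -163.578857421875), (134.3107147216797, 66.02953338623047), 11.112773895263672)
(265, 219) [449. 153.  52.]
(358, 229) [430. -68.   2.]
(150, 203) [495. 426.  34.]
(440, 252) [ 366. -227.   86.]
(178, 268) [343. 364.  -2.]
(155, 130) [638. 389. 129.]
```

View pics/scene1.png

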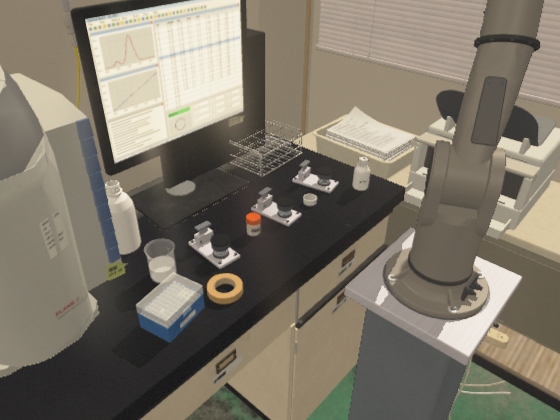

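The plate fits (134×66 mm) agree with the pad and tag measurements, and heights come out at about 55 and 62 mm.

| Mount | Pad (x, y) mm | Tag (x, y) mm |
|---|---|---|
| L | (440, 283) | (510, 278) |
| M | (436, 43) | (505, 50) |
| R | (456, -169) | (524.5, -156) |

I'll shut the jaws, move over the row and turn the jaw axis to world -y.

```bash
python3 -m inch '[{"slide":[-60,-65,0],"rotation":[0,0,0.1],"jaw":0},{"slide":[-120,-130,10],"rotation":[0,0,0.2],"jaw":0},{"slide":[-370,-405,47],"rotation":[0,0,0.317],"jaw":0},{"slide":[-370,-405,47],"rotation":[0,0,0.317],"jaw":0},{"slide":[-370,-405,47],"rotation":[0,0,0.317],"jaw":0},{"slide":[-370,-405,47],"rotation":[0,0,0.317],"jaw":0},{"slide":[-370,-405,47],"rotation":[0,0,0.317],"jaw":0},{"slide":[-370,-405,47],"rotation":[0,0,0.317],"jaw":0},{"slide":[-370,-405,47],"rotation":[0,0,0.317],"jaw":0},{"slide":[-370,-405,47],"rotation":[0,0,0.317],"jaw":0},{"slide":[-370,-405,47],"rotation":[0,0,0.317],"jaw":0},{"slide":[-370,-405,47],"rotation":[0,0,0.317],"jaw":0}]' 20
python3 -c "
from station import *
s=get_state();print(s['joint_pos'].round(2) if hasattr(s['joint_pos'],'round') else s['joint_pos'])"
```

```text
clock: 1.6
ee_pos: [479.1, -165.2, 200.6]
eef_rot: [-0.0, -0.706, 0.708, -0.0]
force: [-0.3, 0.7, 0.7]
finger_gap: 0.5
[ 0.36  0.26 -0.17  1.99  0.06  0.89 -1.42]
```

```bash
python3 -m inch '[{"slide":[-448,39,60],"rotation":[0,0,0],"jaw":0},{"slide":[-448,39,60],"rotation":[0,0,0],"jaw":0},{"slide":[-448,39,60],"rotation":[0,0,0],"jaw":0},{"slide":[-448,39,60],"rotation":[0,0,0],"jaw":0},{"slide":[-448,39,60],"rotation":[0,0,0],"jaw":0},{"slide":[-448,39,60],"rotation":[0,0,0],"jaw":0},{"slide":[-448,39,60],"rotation":[0,0,0],"jaw":0},{"slide":[-448,39,60],"rotation":[0,0,0],"jaw":0},{"slide":[-448,39,60],"rotation":[0,0,0],"jaw":0},{"slide":[-448,39,100],"rotation":[0,0,0],"jaw":0},{"slide":[-448,39,100],"rotation":[0,0,0],"jaw":0},{"slide":[-448,39,100],"rotation":[0,0,0],"jaw":0},{"slide":[-448,39,100],"rotation":[0,0,0],"jaw":0}]'
cat > st.py <<'E'
from station import *
import numpy as np
print(np.round(get_state()['joint_pos'],2)); f=[];z=[]
s=get_state(); print(np.round(s['ee_pos'],2),np.round(s['force'],2))
E
python3 st.py
python3 - <<'E'
from station import *
import cv2
c=capture("wrist"); cv2.imwrite("pics/w1.png",c["color"][:,:,::-1])
c=capture("top"); cv2.imwrite("pics/t2.png",cv2.resize(c["color"][160:260,170:430,::-1],None,fx=3,fy=3))
E
```

```text
clock: 3.22
ee_pos: [442.0, 284.1, 102.0]
eef_rot: [0.001, -0.707, 0.708, -0.0]
force: [0.7, 0.5, 0.2]
finger_gap: 0.4
[-0.4   0.45 -0.36  2.02  0.24  0.71 -2.48]
[441.99 284.07 101.99] [0.72 0.51 0.23]
```

View pics/w1.png

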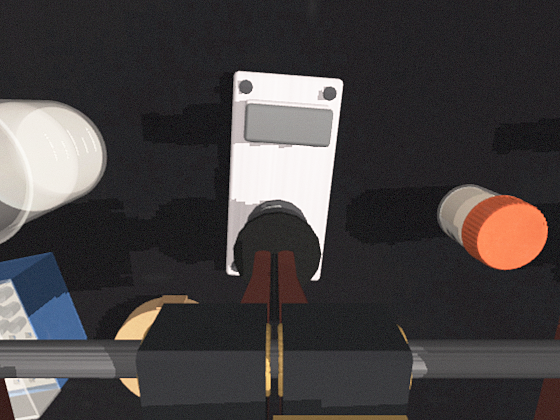

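The wrist view shows the closed fingers centred over the left pad, about (277,245). The tag is at (288,124), with the jar and beaker well clear. Pressing about 9 mm.

```bash
python3 -m inch '[{"slide":[0,0,12],"rotation":[0,0,0],"jaw":0},{"slide":[0,0,20],"rotation":[0,0,0],"jaw":0},{"slide":[0,0,24],"rotation":[0,0,0],"jaw":0},{"slide":[0,0,28],"rotation":[0,0,0],"jaw":0},{"slide":[0,0,31],"rotation":[0,0,0],"jaw":0},{"slide":[0,0,31],"rotation":[0,0,0],"jaw":0},{"slide":[0,0,31],"rotation":[0,0,0],"jaw":0},{"slide":[0,0,31],"rotation":[0,0,0],"jaw":0}]'; python3 st.py;  python3 -m inch '[{"slide":[0,0,0],"rotation":[0,0,0],"jaw":0},{"slide":[0,0,0],"rotation":[0,0,0],"jaw":0}]'; python3 st.py
```

```text
clock: 4.32
ee_pos: [440.9, 284.2, 70.4]
eef_rot: [-0.0, -0.707, 0.707, -0.0]
force: [-2.5, -2.2, 13.5]
finger_gap: 0.4
[-0.42  0.5  -0.34  2.03  0.27  0.65 -2.51]
[440.87 284.24  70.36] [-2.48 -2.21 13.53]
clock: 4.58
ee_pos: [440.9, 284.2, 70.4]
eef_rot: [-0.0, -0.707, 0.707, -0.0]
force: [-2.7, -2.0, 12.7]
finger_gap: 0.5
[-0.42  0.5  -0.34  2.03  0.27  0.65 -2.51]
[440.86 284.24  70.36] [-2.69 -1.98 12.66]
```

Left gives about 13 N at 9.6 mm, so it's the stiffest. Next, the middle mount.

```bash
python3 -m inch '[{"slide":[0,0,-15],"rotation":[0,0,0],"jaw":0},{"slide":[0,0,-60],"rotation":[0,0,0],"jaw":0},{"slide":[60,1,-60],"rotation":[0,0,0],"jaw":0},{"slide":[120,3,-60],"rotation":[0,0,0],"jaw":0},{"slide":[180,4,-60],"rotation":[0,0,0],"jaw":0},{"slide":[241,5,-60],"rotation":[0,0,0],"jaw":0},{"slide":[241,5,-60],"rotation":[0,0,0],"jaw":0},{"slide":[241,5,-31],"rotation":[0,0,0],"jaw":0},{"slide":[241,5,-31],"rotation":[0,0,0],"jaw":0},{"slide":[241,5,-31],"rotation":[0,0,0],"jaw":0},{"slide":[241,5,-31],"rotation":[0,0,0],"jaw":0},{"slide":[241,5,-31],"rotation":[0,0,0],"jaw":0}]'
python3 st.py
python3 - <<'E'
from station import *
import cv2
c=capture("wrist"); cv2.imwrite("pics/w2.png",c["color"][:,:,::-1])
E
```

```text
clock: 6.08
ee_pos: [436.3, 43.6, 101.2]
eef_rot: [-0.0, 0.707, -0.707, 0.0]
force: [-0.7, -0.1, 0.9]
finger_gap: 0.2
[ 0.03  0.33 -0.32  2.21  0.18  0.62 -1.98]
[436.32  43.63 101.21] [-0.69 -0.14  0.93]
```

View pics/w2.png

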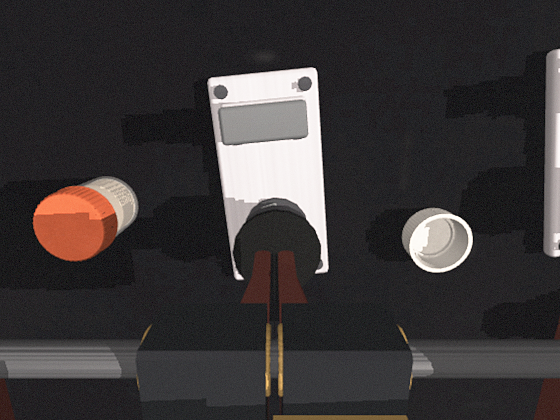

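The fingers are centred over the middle pad (277,240). The jar (75,222) and cap (436,240) are clear. Pressing.

```bash
python3 -m inch '[{"slide":[0,0,12],"rotation":[0,0,0],"jaw":0},{"slide":[0,0,20],"rotation":[0,0,0],"jaw":0},{"slide":[0,0,24],"rotation":[0,0,0],"jaw":0},{"slide":[0,0,28],"rotation":[0,0,0],"jaw":0},{"slide":[0,0,30.5],"rotation":[0,0,0],"jaw":0},{"slide":[0,0,30.5],"rotation":[0,0,0],"jaw":0},{"slide":[0,0,30.5],"rotation":[0,0,0],"jaw":0},{"slide":[0,0,30.5],"rotation":[0,0,0],"jaw":0}]'; python3 st.py;  python3 -m inch '[{"slide":[0,0,0],"rotation":[0,0,0],"jaw":0},{"slide":[0,0,0],"rotation":[0,0,0],"jaw":0}]'; python3 st.py
```

```text
clock: 7.12
ee_pos: [435.7, 43.2, 70.3]
eef_rot: [-0.0, -0.707, 0.707, 0.0]
force: [-2.0, -0.1, 6.4]
finger_gap: 0.7
[ 0.01  0.39 -0.3   2.23  0.21  0.55 -2.02]
[435.67  43.24  70.29] [-2.04 -0.13  6.41]
clock: 7.38
ee_pos: [435.6, 43.2, 70.3]
eef_rot: [-0.0, -0.707, 0.707, 0.0]
force: [-2.6, -0.9, 6.8]
finger_gap: 0.5
[ 0.01  0.39 -0.3   2.23  0.22  0.55 -2.02]
[435.64  43.22  70.28] [-2.58 -0.9   6.78]
```

Middle gives about 6.5 N at 9.7 mm, so it's the medium spring. Now the right mount.

```bash
python3 -m inch '[{"slide":[0,0,-15],"rotation":[0,0,0],"jaw":0},{"slide":[0,0,-60],"rotation":[0,0,0],"jaw":0},{"slide":[60,-6,-60],"rotation":[0,0,0],"jaw":0},{"slide":[120,-12,-60],"rotation":[0,0,0],"jaw":0},{"slide":[180,-18,-60],"rotation":[0,0,0],"jaw":0},{"slide":[212,-20,-60],"rotation":[0,0,0],"jaw":0},{"slide":[212,-20,-60],"rotation":[0,0,0],"jaw":0},{"slide":[212,-20,-31],"rotation":[0,0,0],"jaw":0},{"slide":[212,-20,-31],"rotation":[0,0,0],"jaw":0},{"slide":[212,-20,-31],"rotation":[0,0,0],"jaw":0},{"slide":[212,-20,-31],"rotation":[0,0,0],"jaw":0},{"slide":[212,-20,-31],"rotation":[0,0,0],"jaw":0}]'
python3 st.py
python3 - <<'E'
from station import *
import cv2
c=capture("wrist"); cv2.imwrite("pics/w3.png",c["color"][:,:,::-1])
E
```

```text
clock: 8.88
ee_pos: [456.3, -168.6, 101.8]
eef_rot: [-0.0, 0.707, -0.707, 0.001]
force: [-1.1, -0.5, -1.0]
finger_gap: 0.6
[ 0.41  0.39 -0.23  2.11  0.14  0.66 -1.48]
[ 456.31 -168.59  101.83] [-1.13 -0.5  -0.97]
```

View pics/w3.png

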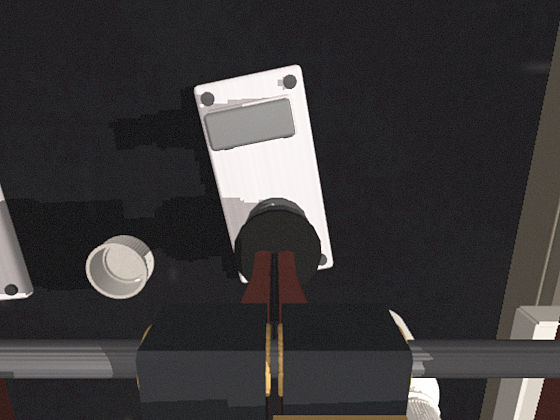

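The fingers are centred over the right pad (277,240). The bottle is lower right, 100 mm high, and the gripper body stays above 120 mm. Pressing.

```bash
python3 -m inch '[{"slide":[0,0,12],"rotation":[0,0,0],"jaw":0},{"slide":[0,0,20],"rotation":[0,0,0],"jaw":0},{"slide":[0,0,24],"rotation":[0,0,0],"jaw":0},{"slide":[0,0,28],"rotation":[0,0,0],"jaw":0},{"slide":[0,0,31],"rotation":[0,0,0],"jaw":0},{"slide":[0,0,31],"rotation":[0,0,0],"jaw":0},{"slide":[0,0,31],"rotation":[0,0,0],"jaw":0},{"slide":[0,0,31],"rotation":[0,0,0],"jaw":0}]'; python3 st.py;  python3 -m inch '[{"slide":[0,0,0],"rotation":[0,0,0],"jaw":0},{"slide":[0,0,0],"rotation":[0,0,0],"jaw":0}]'; python3 st.py
```

```text
clock: 9.93
ee_pos: [455.9, -168.7, 70.3]
eef_rot: [0.0, -0.707, 0.707, -0.0]
force: [-1.7, -0.2, 2.4]
finger_gap: 0.6
[ 0.4   0.44 -0.21  2.13  0.16  0.59 -1.5 ]
[ 455.92 -168.73   70.35] [-1.67 -0.19  2.44]
clock: 10.18
ee_pos: [455.9, -168.7, 70.2]
eef_rot: [0.0, -0.707, 0.707, -0.0]
force: [-1.7, -0.2, 2.4]
finger_gap: 0.5
[ 0.4   0.44 -0.21  2.13  0.16  0.59 -1.5 ]
[ 455.91 -168.68   70.23] [-1.75 -0.2   2.39]
```

Right gives about 2.4 N at 9.7 mm, so it's the softest, and all three readings fit the stated values. Moving over its tag with an 11° turn.

```bash
python3 -m inch '[{"slide":[0,0,-15],"rotation":[0,0,0],"jaw":0},{"slide":[0,0,-40],"rotation":[0,0,0],"jaw":0},{"slide":[0,0,-40],"rotation":[0,0,0],"jaw":0},{"slide":[-7,-35,-40],"rotation":[0,0,-0.1],"jaw":0},{"slide":[-13,-69,-40],"rotation":[0,0,-0.19],"jaw":0},{"slide":[-13,-69,-32],"rotation":[0,0,-0.19],"jaw":0},{"slide":[-13,-69,-32],"rotation":[0,0,-0.19],"jaw":0},{"slide":[-13,-69,-32],"rotation":[0,0,-0.19],"jaw":0},{"slide":[-13,-69,-32],"rotation":[0,0,-0.19],"jaw":0}]'
python3 st.py
python3 - <<'E'
from station import *
import cv2
c=capture("wrist"); cv2.imwrite("pics/w4.png",c["color"][:,:,::-1])
E
```

```text
clock: 11.3
ee_pos: [524.2, -156.0, 102.3]
eef_rot: [0.0, 0.771, -0.637, -0.0]
force: [-0.1, 0.4, 0.2]
finger_gap: 0.3
[ 0.39  0.47 -0.26  1.97  0.18  0.73 -1.37]
[ 524.23 -156.01  102.27] [-0.15  0.39  0.16]
```

View pics/w4.png

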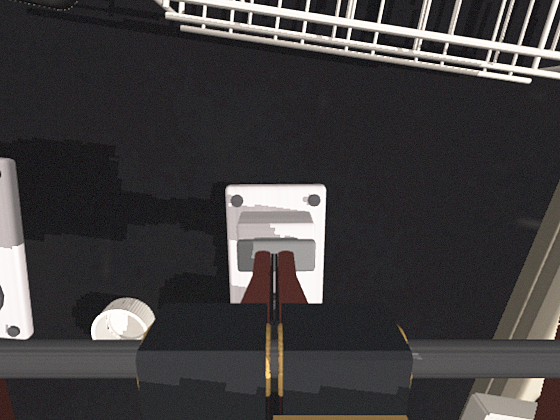

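The fingers are square and centred over the right tag (276,254). Pushing it down.

```bash
python3 -m inch '[{"slide":[0,0,10],"rotation":[0,0,0],"jaw":0},{"slide":[0,0,16],"rotation":[0,0,0],"jaw":0},{"slide":[0,0,20],"rotation":[0,0,0],"jaw":0},{"slide":[0,0,24],"rotation":[0,0,0],"jaw":0},{"slide":[0,0,28],"rotation":[0,0,0],"jaw":0},{"slide":[0,0,32],"rotation":[0,0,0],"jaw":0},{"slide":[0,0,34.5],"rotation":[0,0,0],"jaw":0},{"slide":[0,0,34.5],"rotation":[0,0,0],"jaw":0},{"slide":[0,0,34.5],"rotation":[0,0,0],"jaw":0}]'; python3 st.py
```

```text
clock: 12.48
ee_pos: [524.8, -155.7, 69.2]
eef_rot: [0.0, 0.771, -0.637, 0.0]
force: [-8.2, 1.2, 22.4]
finger_gap: 0.6
[ 0.37  0.52 -0.25  1.98  0.2   0.66 -1.39]
[ 524.79 -155.73   69.18] [-8.17  1.21 22.39]
```

```bash
python3 -m inch '[{"slide":[0,0,0.7],"rotation":[0,0,0],"jaw":0},{"slide":[0,0,0.7],"rotation":[0,0,0],"jaw":0}]'; python3 -m inch '[{"slide":[0,0,-10],"rotation":[0,0,0],"jaw":0},{"slide":[0,0,-60],"rotation":[0,0,0],"jaw":0},{"slide":[0,0,-120],"rotation":[0,0,0],"jaw":0},{"slide":[60,0,-160],"rotation":[0,0,0],"jaw":0},{"slide":[120,20,-160],"rotation":[0,0,0],"jaw":0},{"slide":[180,60,-160],"rotation":[0,0,0],"jaw":0},{"slide":[240,120,-160],"rotation":[0,0,0],"jaw":0},{"slide":[240,120,-160],"rotation":[0,0,0],"jaw":0},{"slide":[240,120,-160],"rotation":[0,0,0],"jaw":0},{"slide":[240,120,-160],"rotation":[0,0,0],"jaw":0}]'
python3 - <<'E'
from station import *
import numpy as np,cv2
from h import world
c=capture("top"); W=world(c); col=c["color"].astype(int)
cv2.imwrite("pics/t3.png",cv2.resize(c["color"][150:280,120:470,::-1],None,fx=2.2,fy=2.2))
for nm,(u0,u1,v0,v1) in dict(L=(192,234,178,248),M=(290,333,178,248),R=(374,424,170,240)).items():
    w=W[v0:v1,u0:u1].reshape(-1,3); g=col[v0:v1,u0:u1].reshape(-1,3).mean(1); ok=c["z_map"][v0:v1,u0:u1].ravel()>0
    plate=ok&(w[:,2]>4)&(w[:,2]<16)&(g>120); print(nm,cv2.minAreaRect(w[plate][:,:2].astype(np.float32)))
    t=dict(L=(509,277),M=(505,50),R=(524.5,-156))[nm]
    n=ok&(np.hypot(w[:,0]-t[0],w[:,1]-t[1])<8); print(' tag z',np.median(w[n][:,2]).round(1))
E
```

```text
clock: 12.72
ee_pos: [524.9, -155.8, 69.1]
eef_rot: [0.0, 0.771, -0.637, 0.0]
force: [-10.5, 1.0, 28.7]
finger_gap: 0.4
clock: 13.98
ee_pos: [453.0, -413.2, 226.6]
eef_rot: [-0.0, 0.771, -0.637, -0.0]
force: [0.9, 0.2, -0.1]
finger_gap: 0.6
L ((470.66717529296875, 280.8136901855469), (65.95986938476562, 133.07960510253906), 85.6169204711914)
 tag z 60.4
M ((466.15338134765625, 45.86167526245117), (132.60389709472656, 65.85314178466797), 5.701719284057617)
 tag z 60.5
R ((484.98931884765625, -163.69586181640625), (134.11190795898438, 66.7303237915039), 11.32093620300293)
 tag z 43.4
```

View pics/t3.png

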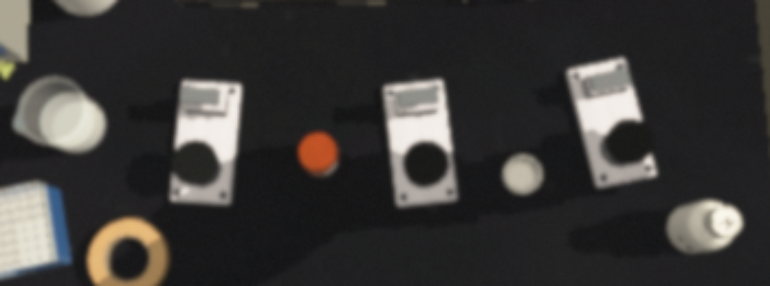

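The picture shows the mounts, jar, cap, beaker and bottle where they were. The right tag (605,82) is at 43.4 mm, so it's down; the other two read 60.5 mm, so they're up. The hand is clear.

```bash
python3 -c "
from station import *
print(sign_off())"
```

```text
the job is handed in; nothing more can be done
None
```

I pressed the three pads from left to right, pushed the right mount's tag fully down, moved the hand clear and handed the job in at about 14 s.

| Mount | Press depth | Force | Spring |
|---|---|---|---|
| Left | 9.6 mm | about 13 N | stiffest |
| Middle | 9.7 mm | about 6.5 N | medium |
| Right | 9.7 mm | about 2.4 N | softest |

- **Tags:** The right tag bottomed at a fingertip height of about 44 mm; 0.7 mm more travel only raised the force from 22 to 29 N. In the last depth image it was at 43.4 mm, while the other two read about 60.5 mm. That is 1 to 1.5 mm under their nominal 62 mm, about the camera's error.
- **Mounts and bystanders:** The plates are within about 0.7 mm and 0.3° of where they started, which is measurement noise. The jar, cap, beaker and bottle look unmoved in the picture; I did not measure them again.
- **Hand:** The wrist force was back near zero (about 1 N) with the hand clear. No check failed.

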